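Clear the craft bench into its holders

ROBOT

A 6-joint arm with a two-finger parallel gripper is mounted at the origin on the work surface. World frame = base frame: x ahead of the robot, y to its left, z up, the work surface at z = 0. Lengths are in m, angles in rad, forces in N, time in s.
With the tool pointing down it reaches from about 0.35 to 0.975 m from the base axis. Payload 4.9 kg.
Tool frame: the origin (TCP) lies where the fingers leave the gripper's body, on its centre line; the fingertips stand 73 mm ahead of it and the grasp point (between the pads) lies 54 mm ahead of it; z points along the fingers, y is the direction in which the jaws open and shut (so a half turn about z gives the same grasp; the last joint's range is limited). The gripper opens to 85 mm and grips with 20 to 120 N. Pads are 22 mm wide; open, the fingers measure 114 mm over their backs; the gripper's body (76 mm by 85 mm) begins 54 mm behind the grasp point. The pads swing forward as they close: fully open they stand 13 mm farther back than shut.
Start: joints at [1.192, 0.053, 1.613, -0, 1.476, -0.119], TCP at [0.161, 0.604, 0.304] pointing down, gripper open.
Joint ranges: [-3.01, 3.01], [-1.01, 2.22], [0.06, 2.58], [-1.02, 4.17], [0.09, 2.62], [-3.14, 3.14]. Speed limits (rad/s): [2.57, 2.57, 3.14, 3.14, 3.14, 3.14].

INTERFACE

Orientations are given as a rotation vector (axis times angle).
In Python, from station import monitor, vision, workorder gives the robot as it stands.
- The arm moves only by the tool arm_command, never from a script. Its argument "rows" is text: rows parted by semicolons, each of 6 numbers parted by spaces: the shift along the world's x, y, z in mm, then the turn, a rotation vector about the world's x, y, z in degrees. In form: tx ty tz wx wy wz; .... A call has 1 to 12 rows; each row is the pose to reach, as a shift and turn from the pose measured when the call began; what a row does not reach only later rows make up. A row lasts 1/8 s, in which the tool goes at most 62.5 mm and 10.7 degrees, less where a joint would pass 70% of its speed; a pose out of reach is approached as far as the arm can. A call with a gripper value outside its range is refused whole. "jaw" is the opening, from 0 (shut) to 1 (fully open), set as the call begins (left out, the last holds). The fingers move at their own pace and stop on an object; "squeeze" is the grip in N (left out, the last holds). Time passes only in rows, so rows that repeat a pose let the fingers close. It gives the time, the measured TCP pose, the force and the opening at its end, in the units of the state.
- monitor.get_obs(): the state, without advancing time (a new reading comes with each control period).
- vision.get_image(name): name is "scene" or "top" or "wrist"; returns a dict with "frame" (384x512x3 uint8, red, green, blue), "vfov" (degrees; the focal length in pixels is half the picture's height over the tangent of half this angle, whatever the lens; pixels are square), "cx", "cy" (the principal point, pixels), "R" (3x3) and "t" (3): a world point X has camera coordinates R X + t; the wrist camera has in their place "T_tool_cam" (4x4, takes a point from camera to tool coordinates, whose origin is the TCP and whose axes are the flange's). Camera axes: x right, y down, z forward; pixel columns grow to the right and rows downward; lengths in m; the calibration is good to about 2 mm. A picture is of the moment at which its call begins: read the wrist's pose just before it. There is no depth.
- workorder.finish_job(): hands the job in, once; it reports no verdict.
The state is a dict: "t": time; "q": joint angles; "dq": joint speeds; "effort": joint torques, N m; "tool_pos": TCP position; "tool_rot": TCP orientation; "contact_force": force on the tool from outside, world axes, zero at the start; "wrist_torque": the same for the moment, N m; "opening": finger opening in m.
Only numpy, scipy, OpenCV 4.12 (cv2) and the standard library are available. Lean on these libraries where they do the work, as an engineer would, in place of code of your own. Each camera call takes 0.05 s, during which the arm holds its last target. There are 200 camera calls.

TASK

The workshop is over: put the loose supplies back where each kind lives. Stand the two loose paint bottles, blue and brown, in the plywood rack, one in each empty bay; slip both tape rolls over the dowel of the tape stand so that they lie flat, the larger brown roll at the bottom and the smaller white one on top of it; and lay the marker lengthwise in the wide compartment of the pen tray. Never tip a paint bottle over, and leave the glue bottle and the round tin where they are.

Things in the scene. Friction and masses are not known exactly. Their poses are not given: they have to be found in the camera images.
- bottle_blue: Loose glass paint bottle with blue paint, white label and ribbed yellow screw cap, standing upright. Round body 40 mm in diameter up to 42 mm, cap 31 mm in diameter from 51 to 68 mm (the top), about 90 g. Origin: centre of its underside; z up.
- bottle_amber: Loose glass paint bottle, same shape as the blue one (body 40 mm in diameter up to 42 mm, yellow cap 31 mm in diameter, 68 mm tall, about 90 g) but with dark brown paint. Origin: centre of its underside; z up.
- tape_brown: Loose roll of brown packing tape lying flat: 60 mm outside diameter, 24 mm tall, centre hole 28 mm in diameter, about 50 g. Origin: centre of its underside; z up along the hole.
- tape_white: Loose roll of white tape with a blue core lying flat: 48 mm outside diameter, 18 mm tall, centre hole 28 mm in diameter, about 50 g. Origin: centre of its underside; z up along the hole.
- marker: Loose flat-barrelled marker, black with a white label and a pink cap, lying flat: about 122 mm long (its x axis, cap to +x), 24 mm wide (y) and 16 to 17 mm high, about 30 g. Origin: on its underside, midway along its length and width.
- rack: Fixed plywood rack of 2 x 2 open bays, walls 22 mm high, 6 mm thick, floor 5 mm up. The near row's two bays (towards the robot) are empty, each 61 x 61 mm inside, centred at x = 0, y = -33.5 and +33.5 mm in the rack's frame. The far row (x = 67 mm) holds a fixed green and red bottle of the same shape. It spans x -37 to 104, y -70 to 70 mm. Origin: underside, midway between the empty bays; z up.
- post: Fixed tape stand: a round wooden base 90 mm in diameter and 14 mm thick, with one upright dowel 12 mm in diameter in its middle, bluntly pointed, tip 72 mm above the bench. Origin: centre of the underside, on the dowel's axis; z up.
- pen_tray: Fixed shallow grey pen tray, 200 mm along its y. Its wide compartment is 82 mm (x) by 192 mm (y) inside, centred on the tray's origin; floor 3 mm, walls 16 mm above the bench. Beside it at +x (beyond the wall at x = 43 mm, outer wall at x = 69 mm) is a narrow channel already filled with two pencils. Origin: on the underside, below the centre of the wide compartment; z up.
- glue: Bystander: white glue bottle with blue label and orange nozzle, 46 mm in diameter, 112 mm tall, standing loose. Origin: centre of its underside. Leave it alone.
- tin: Bystander: low round white tin with a blue disc on its lid, 77 mm in diameter, 26 mm tall, loose. Origin: centre of its underside. Leave it alone.
Not all that is in view belongs to the job. Several things have the shape of the tape_brown; the one meant has the colours described above.

How it is judged:
At the end, for the whole second after the job is handed in: Bottles upright in the rack, one per empty bay (15 mm); brown roll flat on the stand's base, white roll flat on it, both round the dowel (12 mm; heights 4 mm); marker flat in the wide compartment within 0.35 rad of its length; glue and tin within 30 mm of their start; all released and at rest (((y of bottle_blue in the frame of rack between -0.0485 and -0.0185 m and y of bottle_amber in the frame of rack between 0.0185 and 0.0485 m) or (y of bottle_blue in the frame of rack between 0.0185 and 0.0485 m and y of bottle_amber in the frame of rack between -0.0485 and -0.0185 m)) and x of bottle_blue in the frame of rack between -0.015 and 0.015 m and z of bottle_blue in the frame of rack between 0 and 0.009 m and angle between each of bottle_blue, bottle_amber's own z axis and vertical below 0.1 rad and x of bottle_amber in the frame of rack between -0.015 and 0.015 m and z of bottle_amber in the frame of rack between 0 and 0.009 m and horizontal distance between each of tape_brown, tape_white and post below 0.012 m and z of tape_brown in the frame of post between 0.01 and 0.018 m and angle between each of tape_brown, tape_white, marker's own z axis and vertical below 0.12 rad and z of tape_white in the frame of post between 0.034 and 0.042 m and x of marker in the frame of pen_tray between -0.032 and 0.032 m and y of marker in the frame of pen_tray between -0.04 and 0.04 m and z of marker in the frame of pen_tray between 0 and 0.007 m and angle between the x axis of marker and the y axis of pen_tray, either way round below 0.35 rad and linear speed of each of bottle_blue, bottle_amber, tape_brown, tape_white, marker below 0.02 m/s and angular speed of each of bottle_blue, bottle_amber, tape_brown, tape_white, marker below 0.3 rad/s and distance of each of glue, tin from where it was at the start of the episode below 0.03 m and angle between glue's own z axis and vertical below 0.2 rad); the robot touches nothing.
It fails at once if a paint bottle is tipped by more than about 45 degrees (angle between any of bottle_blue, bottle_amber's own z axis and vertical above 0.8 rad).
It fails at once if the glue bottle or the tin is knocked over or moved more than 30 mm (distance of any of glue, tin from where it was at the start of the episode above 0.03 m or angle between glue's own z axis and vertical above 0.5 rad).
It also fails if it takes over 134 s, if anything falls off the work surface, if the arm or the gripper's body presses on something with over 40 N, if the wrist force passes 120 N, or if a joint passes its speed limit or range.

## Working session

There is one attempt and no reset: what is moved stays moved. The work goes in short steps, Python scripts to look and compute and a tool call to move; the robot and the scene stay as the last step left them, time stands still between calls to the robot, and variables do not carry over. Pictures are saved under pics/ and viewed, about 12 in all and at most 16, crops included, and the job is handed in when it is done.

Besides the shell and the picture viewer there is one more tool, called after "Request:" as a command line: name --argument value ..., lists and objects as JSON in quotes. arm_command: Moves the arm, as the interface text tells. Its arguments: {"type":"object","properties":{"rows":{"type":"string"},"jaw":{"type":"number"},"squeeze":{"type":"number"}},"required":["rows"]}

```bash
mkdir -p pics; cat > h.py <<'E'
import sys; sys.path.insert(0,'.')
import numpy as np, cv2
from scipy.spatial.transform import Rotation as Ro
from station import monitor, vision, workorder
def grab(name,save=None):
    o=monitor.get_obs(); d=vision.get_image(name)
    f=d['frame']; H=f.shape[0]
    d['f']=H/2/np.tan(np.radians(d['vfov'])/2)
    if 'T_tool_cam' in d:
        T=np.eye(4); r=np.array(o['tool_rot'],float)
        T[:3,:3]=Ro.from_rotvec(r).as_matrix(); T[:3,3]=o['tool_pos']
        C=T@np.array(d['T_tool_cam']); d['Rc']=C[:3,:3]; d['c']=C[:3,3]
    else:
        R=np.array(d['R']); d['Rc']=R.T; d['c']=-R.T@np.array(d['t'])
    if save: cv2.imwrite('pics/'+save,f[:,:,::-1])
    return d
def ray(d,u,v,z):
    r=d['Rc']@np.array([(u-d['cx'])/d['f'],(v-d['cy'])/d['f'],1.]); s=(z-d['c'][2])/r[2]
    return d['c']+s*r
def proj(d,X):
    p=d['Rc'].T@(np.array(X)-d['c']); return p[:2]/p[2]*d['f']+[d['cx'],d['cy']]
def blobs(d,lo,hi,amin=40):
    h=cv2.cvtColor(d['frame'],cv2.COLOR_RGB2HSV); m=cv2.inRange(h,np.array(lo),np.array(hi))
    n,l,s,c=cv2.connectedComponentsWithStats(m)
    return [(s[i,4],c[i].round(1),s[i,:4]) for i in range(1,n) if s[i,4]>=amin]
E
ls; python3 - <<'E'
from h import *
o=monitor.get_obs(); print(o)
for n in ('top','scene'):
    d=grab(n); print(n,d['vfov'],d['cx'],d['cy'],d['c'],d['Rc'].round(2).tolist(),{k for k in d})
    f=cv2.resize(d['frame'],(800,600),interpolation=cv2.INTER_CUBIC); cv2.imwrite(f'pics/{n}0.png',f[:,:,::-1])
E
```

```text
h.py
pics
{'t': 0.0, 'q': array([ 1.19199710e+00,  5.33775402e-02,  1.61432110e+00, -1.08626290e-05,
        1.47599392e+00, -1.19037030e-01]), 'dq': array([-0.00013562, -0.00232978, -0.00103525, -0.00075797,  0.00053548,
       -0.0018073 ]), 'effort': array([ 1.78074210e-03, -3.93674862e+01, -3.70183432e+01,  1.80771185e-04,
        7.08942898e-03,  1.32829027e-05]), 'tool_pos': array([0.1603763 , 0.60357441, 0.30263385]), 'tool_rot': array([-0.40681981, -3.11462798,  0.00320054]), 'contact_force': array([-0.61810012,  0.11312344, -0.04702616]), 'wrist_torque': array([ 0.01685892, -0.0052544 ,  0.03515412]), 'opening': 0.08525486732444121}
top 51.169245608531014 253.52970288328476 188.24997547663028 [ 0.47697959 -0.0105824   1.08291729] [[0.01, -1.0, 0.08], [-1.0, -0.01, 0.02], [-0.02, -0.08, -1.0]] {'cy', 'c', 'vfov', 'cx', 'f', 'frame', 'R', 'Rc', 't'}
scene 49.690759662277934 248.34166902823432 199.0755113504251 [1.13142979 0.03103107 0.78180598] [[-0.05, 0.79, -0.61], [1.0, 0.03, -0.03], [-0.0, -0.61, -0.79]] {'cy', 'c', 'vfov', 'cx', 'f', 'frame', 'R', 'Rc', 't'}
```

View pics/top0.png

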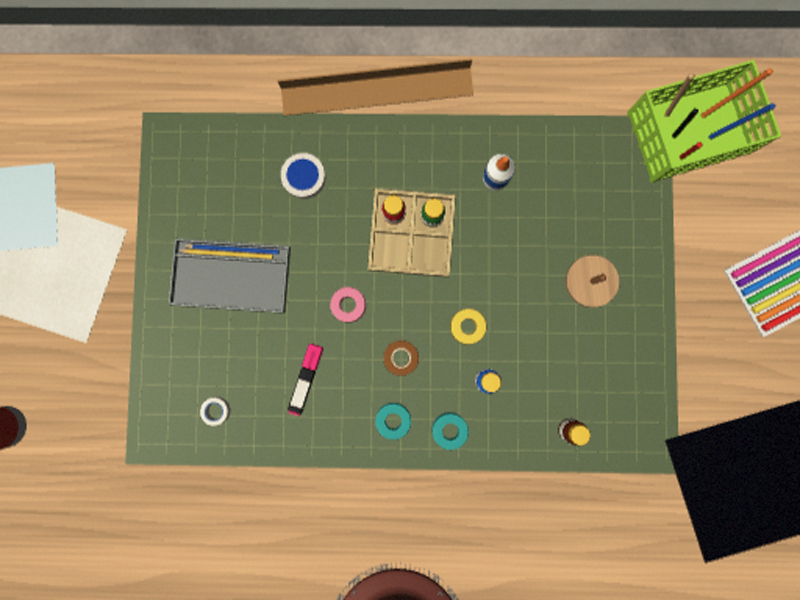

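View pics/scene0.png

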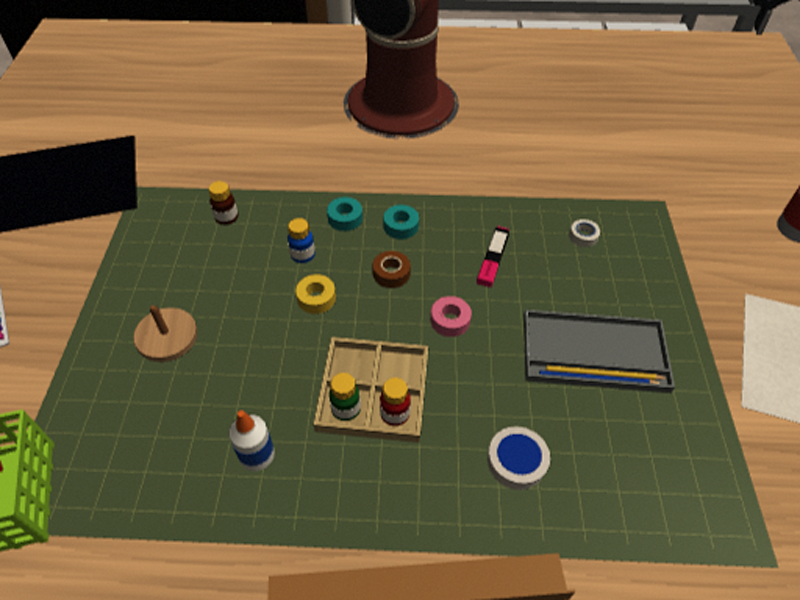

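The top view (800x600 copy) shows the blue cap at (490,382), the amber cap at (580,435), the brown roll at (401,358) and the white roll at (214,411). The marker runs from its pink cap at (315,347) to (296,412). The rack is around (412,232), the stand at (593,281) and the tray at (230,277). The scene view agrees, and its decoy rings are pink, yellow and teal. Next I measure with masks.

```bash
cat >> h.py <<'E'
def comp(d,lo,hi,u,v,rad=45):
    """mask component statistics (contour min-enclosing circle, centroid, minAreaRect) for mask pixels near u,v"""
    h=cv2.cvtColor(d['frame'],cv2.COLOR_RGB2HSV); m=cv2.inRange(h,np.array(lo),np.array(hi))
    k=np.zeros_like(m); cv2.circle(k,(int(u),int(v)),int(rad),255,-1); m&=k
    m=cv2.morphologyEx(m,cv2.MORPH_CLOSE,np.ones((3,3),np.uint8))
    cs,_=cv2.findContours(m,cv2.RETR_EXTERNAL,cv2.CHAIN_APPROX_NONE)
    c=max(cs,key=cv2.contourArea); M=cv2.moments(c)
    return np.array([M['m10'],M['m01']])/M['m00'],cv2.minEnclosingCircle(c),cv2.minAreaRect(c),cv2.contourArea(c),c
E
python3 - <<'E'
from h import *
d=grab('top'); hsv=cv2.cvtColor(d['frame'],cv2.COLOR_RGB2HSV); s=.64
for n,u,v in [('mat',350,380),('mat2',593,340),('brown',390,348),('white',204,408),('post',580,295),('rack',392,265),('tray',230,290),('cap',490,382),('pink',312,355),('label',298,395)]:
    print(n,hsv[int(v*s),int(u*s)])
Y=((20,120,120),(32,255,255))
for n,u,v in [('blue',490,382),('amber',580,435),('redfar',393,206),('greenfar',433,209)]:
    c,ci,_,A,_=comp(d,*Y,u*s,v*s,14); print(n,A,c.round(1),ray(d,*c,.064).round(4))
for n,lo,hi,u,v,r,z in [('brown',(3,90,40),(19,255,200),401,358,22,.018),('white',(0,0,120),(180,60,255),214,411,18,.012),('post',(8,60,60),(25,200,255),593,281,25,.010)]:
    c,ci,_,A,_=comp(d,lo,hi,u*s,v*s,r); print(n,A,c.round(1),ci[1],ray(d,*c,z).round(4),ray(d,*ci[0],z).round(4))
# marker
c,_,r,A,_=comp(d,(160,120,100),(179,255,255),314,355,25) if 0 else comp(d,(160,120,100),(179,255,255),314*s,355*s,25)
print('pink',A,c,ray(d,*c,.016).round(4))
for n,pts,z in [('rack',[(375,190),(455,195),(449,275),(369,269)],.022),('tray',[(178,239),(290,247),(285,312),(170,305)],.016),('marker',[(315,346),(295,413)],.012),('dowel',[(604,278)],.072)]:
    P=np.array([ray(d,u*s,v*s,z) for u,v in pts]); print(n,P.round(4).tolist(),P.mean(0).round(4))
E
```

```text
mat [ 40  69 119]
mat2 [ 39  77 109]
brown [ 13 171 139]
white [ 23  23 233]
post [ 16 115 198]
rack [ 20 103 196]
tray [ 37  17 137]
cap [ 23 174 237]
pink [170 196 209]
label [ 23  29 231]
blue 106.5 [313.9 244.4] [ 0.4211 -0.1449  0.064 ]
amber 124.0 [370.6 278. ] [ 0.3402 -0.286   0.064 ]
redfar 100.0 [251.3 130.5] [0.7103 0.0168 0.064 ]
greenfar 105.5 [277.4 132.5] [ 0.7058 -0.0505  0.064 ]
brown 367.0 [256.2 228.7] 11.273611068725586 [0.4572 0.0011 0.018 ] [0.4571 0.0015 0.018 ]
white 246.0 [136.3 262.9] 9.486932754516602 [0.3621 0.318  0.012 ] [0.362  0.3188 0.012 ]
post 877.0 [378.7 179.5] 17.301454544067383 [ 0.5929 -0.3246  0.01  ] [ 0.593  -0.3246  0.01  ]
pink 123.5 [199.26585695 228.09581646] [0.4567 0.1523 0.016 ]
rack [[0.7438, 0.0487, 0.022], [0.7364, -0.0891, 0.022], [0.598, -0.0798, 0.022], [0.6066, 0.0566, 0.022]] [ 0.6712 -0.0159  0.022 ]
tray [[0.6556, 0.389, 0.016], [0.6439, 0.194, 0.016], [0.5316, 0.1994, 0.016], [0.5409, 0.3979, 0.016]] [0.593  0.2951 0.016 ]
marker [[0.4744, 0.1471, 0.012], [0.3608, 0.1782, 0.012]] [0.4176 0.1627 0.012 ]
dowel [[0.5905, -0.3262, 0.072]] [ 0.5905 -0.3262  0.072 ]
```

Request:
arm_command --rows "290 -354 0 0 0 0;290 -354 0 0 0 0;290 -354 0 0 0 0;290 -354 0 0 0 0;290 -354 0 0 0 0;290 -354 0 0 0 0;290 -354 0 0 0 0;290 -354 0 0 0 0;290 -354 -100 0 0 0;290 -354 -150 0 0 0;290 -354 -202 0 0 0;290 -354 -202 0 0 0" --jaw 0 --squeeze 30

```text
t: 1.65
tool_pos: [0.447, 0.2484, 0.096]
tool_rot: [-0.406, -3.106, 0.01]
contact_force: [-0.6, 0.3, 0.8]
opening: 0.0
```

Request:
arm_command --rows "0 0 -5 0 0 0;0 0 -9 0 0 0;0 0 -12 0 0 0;0 0 -15 0 0 0;0 0 -15 0 0 0"

```text
t: 2.28
tool_pos: [0.4472, 0.2484, 0.0814]
tool_rot: [-0.406, -3.107, 0.009]
contact_force: [0.3, -0.3, 0.2]
opening: -0.0002
```

Request:
arm_command --rows "-29 -86 60 0 0 0;-29 -86 120 0 0 0;-29 -86 120 0 0 0;-29 -86 120 0 0 0" --jaw 0.6

```text
t: 2.78
tool_pos: [0.4198, 0.1622, 0.2048]
tool_rot: [-0.409, -3.113, 0.006]
contact_force: [0.4, 0.3, 0.3]
opening: 0.0514
```

```bash
python3 - <<'E'
from h import *
d=grab('wrist','w1.png'); print(d['c'],d['f'],d['Rc'].round(2).tolist())
print('proj marker',proj(d,[.4176,.1627,.016]))
c,_,r,A,_=comp(d,(160,120,60),(179,255,255),*proj(d,[.457,.152,.016]),150); print('pink',c,r,A,ray(d,*c,.016).round(4))
c,_,r,A,_=comp(d,(0,0,150),(180,50,255),*proj(d,[.40,.168,.016]),80); print('label',c,r,A,ray(d,*c,.016).round(4))
E
```

```text
[0.35637942 0.18022512 0.27455179] 280.8379243874868 [[0.26, 0.93, 0.25], [0.97, -0.25, -0.07], [-0.0, 0.26, -0.97]]
proj marker [256.60590431 181.92604061]
pink [257.48732841 219.94174586] ((257.5, 220.0), (40.0, 25.0), 90.0) 947.0 [0.455  0.1536 0.016 ]
label [259.68047796 155.85552452] ((259.80877685546875, 156.04513549804688), (23.26203727722168, 49.6601448059082), 1.9749338626861572) 1074.0 [0.3944 0.1719 0.016 ]
```

View pics/w1.png

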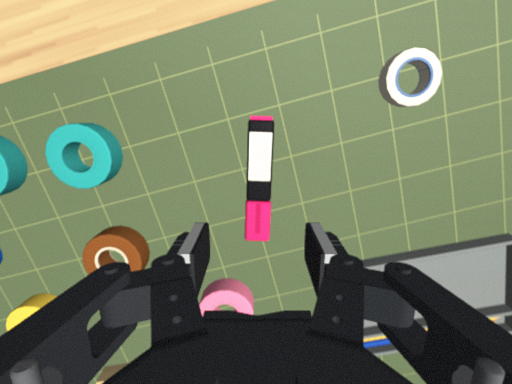

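The wrist view shows the marker at (259,178), aligned between the jaws and a few mm off centre; the brown roll is at (116,255) and the white roll at (414,76). I descend and grip.

Request:
arm_command --rows "-5 3 -50 0 0 -1;-5 3 -100 0 0 -1;-5 3 -128 0 0 -1;-5 3 -128 0 0 -1;-5 3 -128 0 0 -1"

```text
t: 3.45
tool_pos: [0.4127, 0.1655, 0.073]
tool_rot: [-0.433, -3.103, 0.009]
contact_force: [-0.6, 0.1, -0.2]
opening: 0.0513
```

Request:
arm_command --rows "0 0 0 0 0 0;0 0 0 0 0 0;0 0 0 0 0 0;0 0 0 0 0 0;0 0 0 0 0 0;0 0 20 0 0 0;0 0 60 0 0 0;0 0 80 0 0 0;0 0 80 0 0 0" --jaw 0 --squeeze 30

```text
t: 4.58
tool_pos: [0.4139, 0.1658, 0.1549]
tool_rot: [-0.434, -3.107, 0.007]
contact_force: [-0.3, -0.2, -0.7]
opening: 0.0235
```

Request:
arm_command --rows "30 20 30 0 0 -10;60 40 30 0 0 -20;90 70 30 0 0 -30;120 100 30 0 0 -40;150 120 30 0 0 -50;167 130 30 0 0 -60;167 130 30 0 0 -70;167 130 30 0 0 -77;167 130 30 0 0 -77;167 130 30 0 0 -77;167 130 30 0 0 -77"

```text
t: 5.95
tool_pos: [0.5808, 0.2957, 0.1845]
tool_rot: [-2.271, -2.161, 0.002]
contact_force: [-0.1, -0.1, 0.6]
opening: 0.0236
```

```bash
python3 - <<'E'
from h import *
print(monitor.get_obs()['q'].round(2),monitor.get_obs()['tool_pos'])
d=grab('wrist','w2.png'); print([proj(d,[.581,.2957,.003]),proj(d,[.581,.2957,.016])])
for p in [(-.043,-.1),(.043,-.1),(-.043,.1),(.043,.1)]:
    a=np.radians(-3); print(proj(d,[.581+p[0]*np.cos(a)-p[1]*np.sin(a),.2957+p[0]*np.sin(a)+p[1]*np.cos(a),.016]).round())
E
```

```text
[0.36 0.21 1.64 0.01 1.29 0.4 ] [0.58077283 0.29566964 0.18450999]
[array([258.10484865, 187.37886827]), array([258.08935895, 191.14715406])]
[214. 290.]
[302. 290.]
[204.  69.]
[313.  69.]
```

View pics/w2.png

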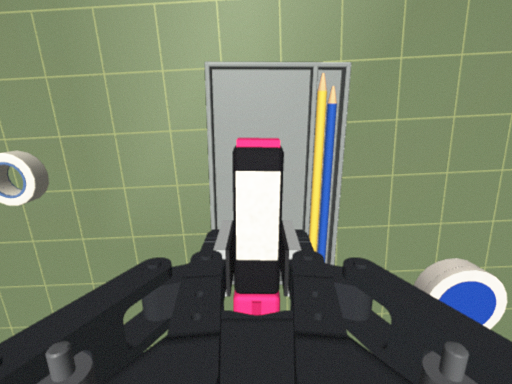

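The marker hangs lined up over the wide compartment. The compartment's far corners are at (209,66) and (314,66), about 2 mm to +x of my estimate. I lower and release.

Request:
arm_command --rows "2 2 -50 0 0 0;2 2 -90 0 0 0;2 2 -103 0 0 0;2 2 -103 0 0 0;2 2 -103 0 0 0;2 2 -103 0 0 0"

```text
t: 6.75
tool_pos: [0.5841, 0.2982, 0.084]
tool_rot: [-2.273, -2.162, -0.004]
contact_force: [0.1, 1.2, -0.7]
opening: 0.0235
```

Request:
arm_command --rows "0 0 0 0 0 0;0 0 0 0 0 0;0 0 0 0 0 0;0 0 20 0 0 0;0 0 60 0 0 0;0 0 100 0 0 0;0 0 100 0 0 0" --jaw 0.45

```text
t: 7.62
tool_pos: [0.5868, 0.2992, 0.191]
tool_rot: [-2.276, -2.165, -0.02]
contact_force: [0.5, -0.2, 0.3]
opening: 0.0381
```

Request:
arm_command --rows "-40 -50 15 0 0 0;-65 -105 15 0 0 0;-90 -160 15 0 0 0;-110 -215 15 0 0 0;-130 -270 15 0 0 0;-150 -330 15 0 0 0;-160 -385 15 0 0 0;-166 -444 15 0 0 0;-166 -444 15 0 0 0;-166 -444 15 0 0 0" --jaw 0.6

```text
t: 8.88
tool_pos: [0.4205, -0.1445, 0.2057]
tool_rot: [-2.276, -2.163, -0.02]
contact_force: [0.6, -0.9, -0.1]
opening: 0.0515
```

```bash
python3 - <<'E'
from h import *
print(monitor.get_obs()['tool_pos'])
d=grab('wrist','w3.png'); p=proj(d,[.421,-.145,.068]); print(p)
c,ci,_,A,_=comp(d,(20,120,120),(32,255,255),*p,40); print(c,ci,A,ray(d,*c,.062).round(4))
t=grab('top','t1.png')
c,_,r,A,_=comp(t,(160,120,80),(179,255,255),*proj(t,[.58,.25,.01]),40); print('pink',A,c,ray(t,*c,.018).round(4))
c,_,r,A,_=comp(t,(0,0,200),(180,60,255),*proj(t,[.58,.30,.01]),25); print('label',A,c,ray(t,*c,.018).round(4))
E
```

```text
[ 0.42047521 -0.14451147  0.20574995]
[256.17587351 203.54339302]
[257.14219496 200.71520109] ((256.9824523925781, 200.49122619628906), 20.881454467773438) 1222.5 [ 0.4218 -0.1446  0.062 ]
pink 122.5 [163.95510204 181.78639456] [0.5788 0.25   0.018 ]
label 91.0 [139.60989011 179.34065934] [0.5845 0.3158 0.018 ]
```

View pics/w3.png

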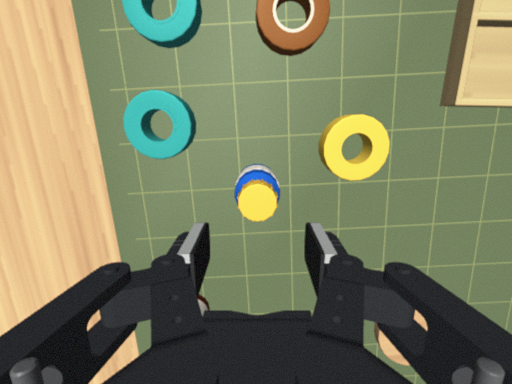

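The blue cap is at (257,200) in the wrist view, centred between the jaws to about 1 mm. I descend and grip it by the cap.

Request:
arm_command --rows "1 0 -50 0 0 0;1 0 -85 0 0 0;1 0 -93 0 0 0;1 0 -93 0 0 0;1 0 -93 0 0 0"

```text
t: 9.6
tool_pos: [0.423, -0.1439, 0.1146]
tool_rot: [2.272, 2.167, 0.022]
contact_force: [-0.5, -0.0, -0.2]
opening: 0.0509
```

Request:
arm_command --rows "0 0 0 0 0 0;0 0 0 0 0 0;0 0 0 0 0 0;0 0 0 0 0 0;0 0 15 0 0 0;0 0 40 0 0 0;0 0 70 0 0 0;0 0 70 0 0 0" --jaw 0 --squeeze 35

```text
t: 10.6
tool_pos: [0.4247, -0.1448, 0.1882]
tool_rot: [2.267, 2.162, 0.025]
contact_force: [-0.3, 0.1, -0.3]
opening: 0.0303
```

Request:
arm_command --rows "50 20 0 0 0 0;100 45 0 0 0 0;150 70 0 0 0 0;200 90 0 0 0 0;213 98 0 0 0 0;213 98 0 0 0 0;213 98 0 0 0 0"

```text
t: 11.48
tool_pos: [0.6364, -0.0473, 0.1874]
tool_rot: [2.268, 2.162, 0.023]
contact_force: [-0.7, -0.4, -0.6]
opening: 0.0295
```

```bash
python3 - <<'E'
from h import *
print(monitor.get_obs()['tool_pos'])
d=grab('wrist','w4.png')
for o in [(.6399,.0196),(.6357,-.0472)]: print(proj(d,[*o,.005]).round(),proj(d,[*o,.022]).round())
E
```

```text
[ 0.63635525 -0.04730222  0.18743157]
[254. 113.] [254. 113.]
[253. 187.] [253. 192.]
```

View pics/w4.png

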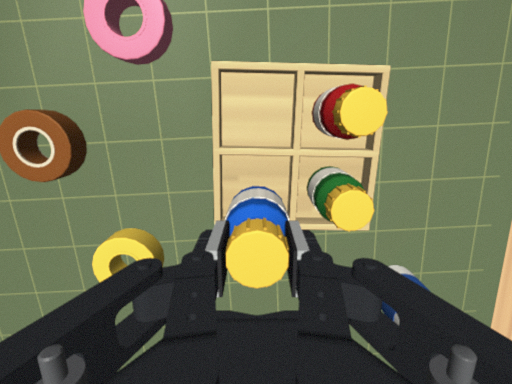

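The wrist view puts the empty near bay at columns 221–293 and rows 152–228, with the bottle hanging plumb over it. The bay lies about 3 mm to +x and 2 mm to +y of the current pose. I correct and lower.

Request:
arm_command --rows "3 2 0 0 0 0;3 2 -30 0 0 0;3 2 -55 0 0 0;3 2 -66 0 0 0;3 2 -66 0 0 0;3 2 -66 0 0 0"

```text
t: 12.28
tool_pos: [0.6397, -0.0458, 0.1226]
tool_rot: [2.268, 2.16, 0.025]
contact_force: [-0.7, -0.6, 0.2]
opening: 0.0299
```

Request:
arm_command --rows "0 0 -4 0 0 0;0 0 -4 0 0 0;0 0 -4 0 0 0"

```text
t: 12.65
tool_pos: [0.6403, -0.0459, 0.1223]
tool_rot: [2.268, 2.16, 0.024]
contact_force: [-7.0, 1.0, 14.8]
opening: 0.0299
```

Request:
arm_command --rows "0 0 0 0 0 0;0 0 0 0 0 0;0 0 0 0 0 0;0 0 30 0 0 0;0 0 70 0 0 0;0 0 100 0 0 0;0 0 100 0 0 0" --jaw 0.55

```text
t: 13.52
tool_pos: [0.6418, -0.0462, 0.2256]
tool_rot: [2.264, 2.157, 0.03]
contact_force: [-0.4, 0.5, 0.8]
opening: 0.0466
```

Request:
arm_command --rows "-48 -38 0 0 0 0;-96 -76 -10 0 0 0;-144 -115 -20 0 0 0;-192 -153 -20 0 0 0;-240 -191 -20 0 0 0;-288 -229 -20 0 0 0;-302 -240 -20 0 0 0;-302 -240 -20 0 0 0;-302 -240 -20 0 0 0" --jaw 0.6

```text
t: 14.65
tool_pos: [0.34, -0.2855, 0.2046]
tool_rot: [2.265, 2.159, 0.031]
contact_force: [-0.2, -1.4, 0.3]
opening: 0.0514
```

```bash
python3 - <<'E'
from h import *
print(monitor.get_obs()['tool_pos'],monitor.get_obs()['q'].round(2))
d=grab('wrist','w5.png'); p=proj(d,[.3402,-.286,.068]); print(p)
c,ci,_,A,_=comp(d,(20,120,120),(32,255,255),*p,40); print(c,ci,A,ray(d,*c,.062).round(4))
t=grab('top','t2.png'); p=proj(t,[.639,-.0455,.068])
c,_,r,A,_=comp(t,(20,120,120),(32,255,255),*p,12); print('bluecap',A,c,ray(t,*c,.069).round(4))
E
```

```text
[ 0.34001893 -0.28545435  0.20455618] [-0.88 -0.33  2.13  0.02  1.33 -0.83]
[253.0637909 203.2781803]
[253.75486783 201.0691167 ] ((253.65823364257812, 200.80380249023438), 21.489065170288086) 1292.5 [ 0.3408 -0.2861  0.062 ]
bluecap 105.0 [275.82063492 156.94603175] [ 0.6412 -0.047   0.069 ]
```

View pics/t2.png

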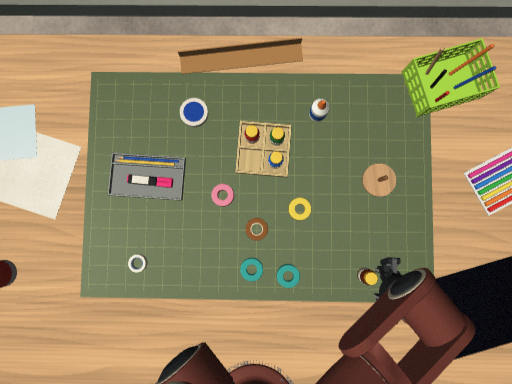

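The top view shows the marker lying in the tray at (150,181) and the blue bottle upright in the right bay at (276,158). The amber cap is centred under the gripper. I also take out about 1.3° of accumulated tool tilt.

Request:
arm_command --rows "1 -1 -45 -0.3 1.3 0;1 -1 -80 -0.3 1.3 0;1 -1 -91 -0.3 1.3 0;1 -1 -91 -0.3 1.3 0;1 -1 -91 -0.3 1.3 0"

```text
t: 15.38
tool_pos: [0.3423, -0.2871, 0.1157]
tool_rot: [2.269, 2.166, -0.001]
contact_force: [0.4, -0.5, 0.8]
opening: 0.0515
```

Request:
arm_command --rows "0 0 0 0 0 0;0 0 0 0 0 0;0 0 0 0 0 0;0 0 0 0 0 0;0 0 15 0 0 0;0 0 40 0 0 0;0 0 80 0 0 0;0 0 80 0 0 0" --jaw 0

```text
t: 16.38
tool_pos: [0.3438, -0.2888, 0.2003]
tool_rot: [2.263, 2.16, -0.002]
contact_force: [-0.4, 0.5, -2.0]
opening: 0.0298
```

Request:
arm_command --rows "20 50 20 0 0 0;50 100 20 0 0 0;80 150 20 0 0 0;110 200 20 0 0 0;140 250 20 0 0 0;170 300 20 0 0 0;220 311 20 0 0 0;270 311 10 0 0 0;299 311 0 0 0 0;299 311 0 0 0 0;299 311 0 0 0 0"

```text
t: 17.75
tool_pos: [0.6419, 0.0222, 0.1994]
tool_rot: [2.264, 2.161, -0.004]
contact_force: [-0.2, -0.0, -1.4]
opening: 0.0299
```

```bash
python3 - <<'E'
from h import *
print(monitor.get_obs()['tool_pos'])
d=grab('wrist','w6.png'); print(proj(d,[.6432,.022,.022]))
E
```

```text
[0.64187744 0.02221403 0.1993607 ]
[256.98715197 186.19627746]
```

View pics/w6.png

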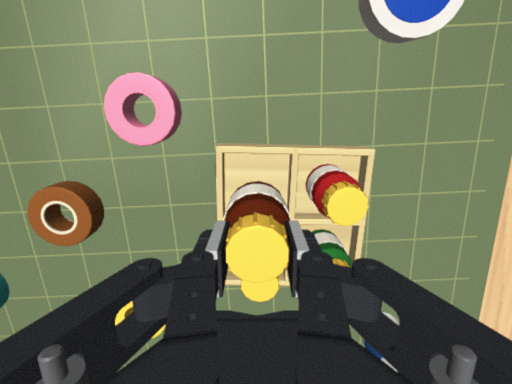

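The bay at columns 223–291 and rows 150–221 matches the estimate. I lower the amber bottle.

Request:
arm_command --rows "1 0 -40 0 0 0;1 0 -65 0 0 0;1 0 -78 0 0 0;1 0 -78 0 0 0;1 0 -78 0 0 0"

```text
t: 18.42
tool_pos: [0.6431, 0.0221, 0.123]
tool_rot: [2.263, 2.16, -0.001]
contact_force: [-0.2, -0.7, -2.1]
opening: 0.0296
```

Request:
arm_command --rows "0 0 -2 0 0 0;0 0 -3 0 0 0;0 0 -3 0 0 0"

```text
t: 18.8
tool_pos: [0.6435, 0.0221, 0.1225]
tool_rot: [2.262, 2.16, -0.001]
contact_force: [-4.4, 0.6, 9.1]
opening: 0.03
```

Request:
arm_command --rows "0 0 0 0 0 0;0 0 0 0 0 0;0 0 0 0 0 0;0 0 30 0 0 0;0 0 70 0 0 0;0 0 100 0 0 0;0 0 100 0 0 0" --jaw 0.55

```text
t: 19.68
tool_pos: [0.6451, 0.022, 0.2259]
tool_rot: [2.259, 2.156, 0.006]
contact_force: [0.1, -0.3, 0.1]
opening: 0.0472
```

Request:
arm_command --rows "-60 -7 0 0 0 0;-120 -14 -10 0 0 0;-170 -20 -25 0 0 0;-188 -21 -25 0 0 0;-188 -21 -25 0 0 0;-188 -21 -25 0 0 0" --jaw 1

```text
t: 20.42
tool_pos: [0.4577, 0.001, 0.2007]
tool_rot: [2.259, 2.156, 0.006]
contact_force: [0.7, 0.1, 0.4]
opening: 0.0851
```

```bash
python3 - <<'E'
from h import *
print(monitor.get_obs()['tool_pos'])
d=grab('wrist','w7.png'); p=proj(d,[.457,.0013,.024]); print(p)
c,ci,r,A,_=comp(d,(3,90,40),(19,255,200),*p,50); print(c,ci,r,A,ray(d,*c,.016).round(4),ray(d,*ci[0],.016).round(4))
t=grab('top','t3.png')
for n,q in [('blue',[.6405,-.046,.068]),('amber',[.643,.022,.068])]:
  c,_,r,A,_=comp(t,(20,120,120),(32,255,255),*proj(t,q),11); print(n,A,c,ray(t,*c,.069).round(4))
E
```

```text
[0.45772322 0.00097991 0.20072981]
[252.84020099 185.87378855]
[254.14242378 182.99830325] ((254.20474243164062, 182.80496215820312), 32.96121597290039) ((254.70001220703125, 183.10000610351562), (63.9515495300293, 64.84597778320312), 26.56505012512207) 3241.5 [0.4583 0.0018 0.016 ] [0.4583 0.002  0.016 ]
blue 104.5 [275.85007974 156.94417863] [ 0.6412 -0.047   0.069 ]
amber 103.0 [248.46601942 155.35113269] [0.6445 0.0229 0.069 ]
```

View pics/w7.png

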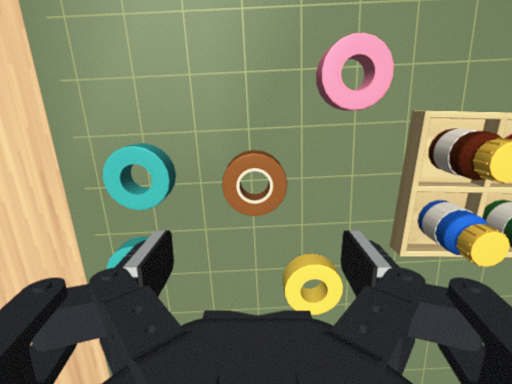

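The brown roll is centred at (254,183) in the wrist view, within 1 mm of the gripper axis, and both bottles stand in their bays.

Request:
arm_command --rows "1 1 -50 0 0 0;1 1 -100 0 0 0;1 1 -125 0 0 0;1 1 -125 0 0 0;1 1 -125 0 0 0"

```text
t: 21.15
tool_pos: [0.4604, 0.0019, 0.0773]
tool_rot: [2.257, 2.155, 0.008]
contact_force: [-0.4, 0.3, -0.2]
opening: 0.0855
```

Request:
arm_command --rows "0 0 0 0 0 0;0 0 0 0 0 0;0 0 0 0 0 0;0 0 0 0 0 0;0 0 0 0 0 0" --jaw 0

```text
t: 21.78
tool_pos: [0.462, 0.0016, 0.0794]
tool_rot: [2.255, 2.153, 0.012]
contact_force: [0.4, -0.2, 7.1]
opening: 0.0572
```

Request:
arm_command --rows "0 0 15 0 0 0;0 0 60 0 0 0;0 0 110 0 0 0;0 0 110 0 0 0;0 0 110 0 0 0"

```text
t: 22.4
tool_pos: [0.4617, 0.0017, 0.1895]
tool_rot: [2.255, 2.153, 0.012]
contact_force: [-0.4, -0.2, -1.1]
opening: 0.0571
```

Request:
arm_command --rows "20 -55 0 0 0 0;40 -110 0 0 0 0;60 -165 0 0 0 0;85 -220 0 0 0 0;110 -275 0 0 0 0;130 -320 0 0 0 0;130 -327 0 0 0 0;130 -327 0 0 0 0;130 -327 0 0 0 0"

```text
t: 23.52
tool_pos: [0.591, -0.3237, 0.1884]
tool_rot: [2.256, 2.156, 0.012]
contact_force: [0.4, 0.0, 0.6]
opening: 0.0578
```

```bash
python3 - <<'E'
from h import *
print(monitor.get_obs()['tool_pos'])
d=grab('wrist','w8.png'); s=grab('scene','s8.png')
t=s
for z in (.014,.072): print(proj(d,[.592,-.325,z]),proj(s,[.592,-.325,z]))
a=d['frame']; b=s['frame'][150:342,0:256]; b=cv2.resize(b,(512,384),interpolation=cv2.INTER_CUBIC)
cv2.imwrite('pics/m8.png',cv2.resize(np.hstack([a[:,100:420],b]),None,fx=.95,fy=.95)[:,:,::-1])
E
```

```text
[ 0.59099089 -0.32372483  0.18838668]
[254.02415939 188.32184468] [105.12033823 210.58692917]
[254.92043122 210.74176525] [ 97.67374128 194.98788493]
```

View pics/m8.png

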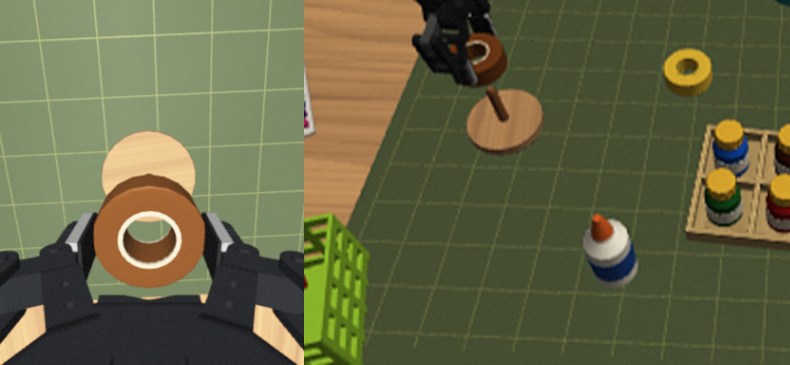

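The stand's disc is about 3 mm to +x of the gripper axis, and the held brown roll is level. I correct and lower over the dowel.

Request:
arm_command --rows "3 -1 0 0 0 0;3 -1 -30 0 0 0;3 -1 -55 0 0 0;3 -1 -75 0 0 0;3 -1 -88 0 0 0;3 -1 -88 0 0 0;3 -1 -88 0 0 0"

```text
t: 24.5
tool_pos: [0.595, -0.3253, 0.1023]
tool_rot: [2.253, 2.154, 0.013]
contact_force: [-0.0, 0.3, -0.6]
opening: 0.0573
```

Request:
arm_command --rows "0 0 -4 0 0 0;0 0 -6 0 0 0;0 0 -6 0 0 0"

```text
t: 24.88
tool_pos: [0.5949, -0.3253, 0.0963]
tool_rot: [2.253, 2.154, 0.012]
contact_force: [0.0, -0.3, -1.2]
opening: 0.0573
```

Request:
arm_command --rows "0 0 -2 0 0 0;0 0 -4 0 0 0;0 0 -4 0 0 0"

```text
t: 25.25
tool_pos: [0.5951, -0.3254, 0.0935]
tool_rot: [2.253, 2.154, 0.012]
contact_force: [-1.2, 1.4, 5.5]
opening: 0.0577
```

Request:
arm_command --rows "0 0 0 0 0 0;0 0 0 0 0 0;0 0 0 0 0 0;0 0 0 0 0 0;0 0 30 0 0 0;0 0 80 0 0 0;0 0 120 0 0 0;0 0 120 0 0 0" --jaw 1

```text
t: 26.25
tool_pos: [0.597, -0.3267, 0.2192]
tool_rot: [2.246, 2.148, 0.015]
contact_force: [-0.5, 0.2, -0.5]
opening: 0.0857
```

Request:
arm_command --rows "-20 57 0 1 1.7 0;-40 114 0 1 1.7 0;-60 171 0 1 1.7 0;-80 228 0 1 1.7 0;-102 285 0 1 1.7 0;-124 342 0 1 1.7 0;-146 400 0 1 1.7 0;-168 458 0 1 1.7 0;-190 515 0 1 1.7 0;-212 573 -10 1 1.7 0;-233 630 -18 1 1.7 0;-235 645 -18 1 1.7 0"

```text
t: 27.75
tool_pos: [0.3595, 0.3202, 0.1991]
tool_rot: [-2.265, -2.176, 0.005]
contact_force: [-0.2, -0.7, -0.0]
opening: 0.0852
```

Request:
arm_command --rows "0 0 0 0 0 0;0 0 0 0 0 0"

```text
t: 28.0
tool_pos: [0.3597, 0.3193, 0.1984]
tool_rot: [-2.266, -2.175, 0.007]
contact_force: [0.8, -0.1, -0.9]
opening: 0.0855
```

```bash
python3 - <<'E'
from h import *
o=monitor.get_obs();print(o['tool_pos'],o['tool_rot'],o['q'].round(2))
d=grab('wrist'); p=proj(d,[.362,.318,.018]); print(p)
c,ci,r,A,_=comp(d,(0,0,120),(180,60,255),*p,45); print(c,ci,r,A,ray(d,*c,.013).round(4),ray(d,*ci[0],.013).round(4))
t=grab('top'); s=grab('scene')
b=cv2.resize(s['frame'][130:290,20:180],(480,480),interpolation=cv2.INTER_CUBIC); b2=cv2.resize(d['frame'],(300,225)); b2=cv2.copyMakeBorder(b2,0,255,0,0,cv2.BORDER_CONSTANT)
cv2.imwrite('pics/m9.png',np.hstack([b,b2])[:,:,::-1])
c,ci,_,A,_=comp(t,(3,140,40),(16,255,170),*proj(t,[.594,-.325,.038]),14); print('brown',A,c,ci,ray(t,*c,.034).round(4))
E
```

```text
[0.35969671 0.31926731 0.19844398] [-2.26620441 -2.17507222  0.00715906] [ 0.57 -0.21  2.04 -0.    1.31  0.61]
[260.0457716 187.6847949]
[261.32885388 186.61669756] ((261.3414611816406, 185.40040588378906), 28.111818313598633) ((261.5, 186.0), (53.0, 54.0), 0.0) 2158.0 [0.3632 0.3176 0.013 ] [0.3633 0.3188 0.013 ]
brown 405.5 [381.32264694 177.74434854] ((381.2083435058594, 177.5), 12.3002290725708) [ 0.5951 -0.3245  0.034 ]
```

View pics/m9.png

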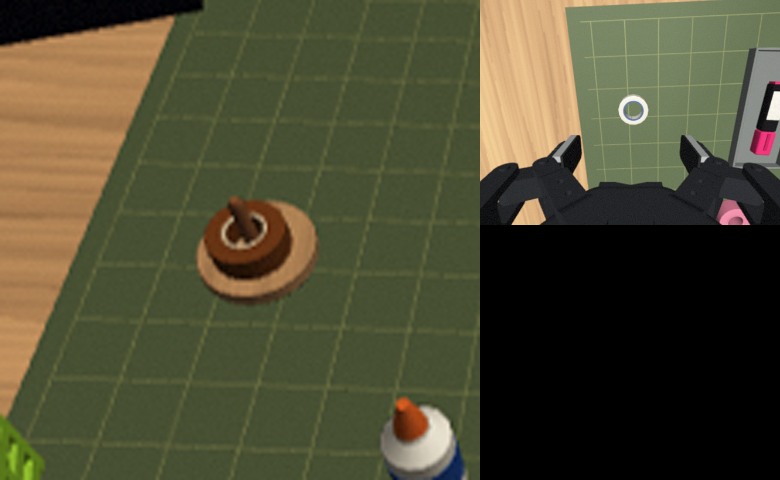

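The brown roll lies flat round the dowel at (0.595,-0.3245). The white roll is at (0.363,0.318), so I grasp it next.

Request:
arm_command --rows "3 -1 -50 0 0 0;3 -1 -100 0 0 0;3 -1 -121 0 0 0;3 -1 -121 0 0 0;3 -1 -121 0 0 0"

```text
t: 28.78
tool_pos: [0.3643, 0.3183, 0.0795]
tool_rot: [2.269, 2.173, -0.001]
contact_force: [-0.8, 0.8, 0.8]
opening: 0.0856
```

Request:
arm_command --rows "0 0 0 0 0 0;0 0 0 0 0 0;0 0 0 0 0 0;0 0 0 0 0 0;0 0 0 0 0 0;0 0 0 0 0 0" --jaw 0

```text
t: 29.52
tool_pos: [0.3651, 0.3189, 0.0811]
tool_rot: [2.268, 2.173, 0.002]
contact_force: [-0.2, -0.7, 5.9]
opening: 0.0454
```

Request:
arm_command --rows "0 0 15 0 0 0;0 0 60 0 0 0;0 0 110 0 0 0;0 0 130 0 0 0;0 0 130 0 0 0"

```text
t: 30.15
tool_pos: [0.3662, 0.3196, 0.2143]
tool_rot: [2.267, 2.172, 0.011]
contact_force: [-0.7, -0.6, -0.5]
opening: 0.0452
```

Request:
arm_command --rows "20 -57 0 0 0 0;40 -114 0 0 0 0;60 -171 0 0 0 0;80 -228 0 0 0 0;102 -285 0 0 0 0;124 -342 0 0 0 0;146 -400 0 0 0 0;168 -458 0 0 0 0;190 -515 0 0 0 0;208 -573 0 0 0 0;225 -630 0 0 0 0;228 -644 0 0 0 0"

```text
t: 31.65
tool_pos: [0.5937, -0.3272, 0.2121]
tool_rot: [-2.271, -2.17, -0.01]
contact_force: [0.9, 1.0, -0.8]
opening: 0.0455
```

Request:
arm_command --rows "0 -1 0 0 0 0;0 -1 0 0 0 0"

```text
t: 31.9
tool_pos: [0.5931, -0.3267, 0.2108]
tool_rot: [-2.268, -2.169, -0.009]
contact_force: [-0.7, 0.2, 0.2]
opening: 0.0456
```

```bash
python3 - <<'E'
from h import *
o=monitor.get_obs();print(o['tool_pos'],o['tool_rot'])
d=grab('wrist'); s=grab('scene')
p=o['tool_pos']; B=p[2]-.0811
w=proj(d,[p[0],p[1],B+.018]); c,ci,r,A,_=comp(d,(0,0,120),(180,60,255),*w,75); print('expect',w,'white',c,ci,A,ray(d,*ci[0],B+.015).round(4))
b=cv2.resize(s['frame'][110:270,20:180],(480,480),interpolation=cv2.INTER_CUBIC); b2=cv2.resize(d['frame'],(300,225)); b2=cv2.copyMakeBorder(b2,0,255,0,0,cv2.BORDER_CONSTANT)
cv2.imwrite('pics/m10.png',np.hstack([b,b2])[:,:,::-1])
E
```

```text
[ 0.59305142 -0.3267366   0.21081789] [-2.2684019  -2.16877498 -0.00941173]
expect [256.55897671 246.11321998] white [257.1441593  236.93266489] ((258.1882629394531, 230.11151123046875), 58.17959213256836) 7131.0 [ 0.5943 -0.3191  0.1447]
```

View pics/m10.png

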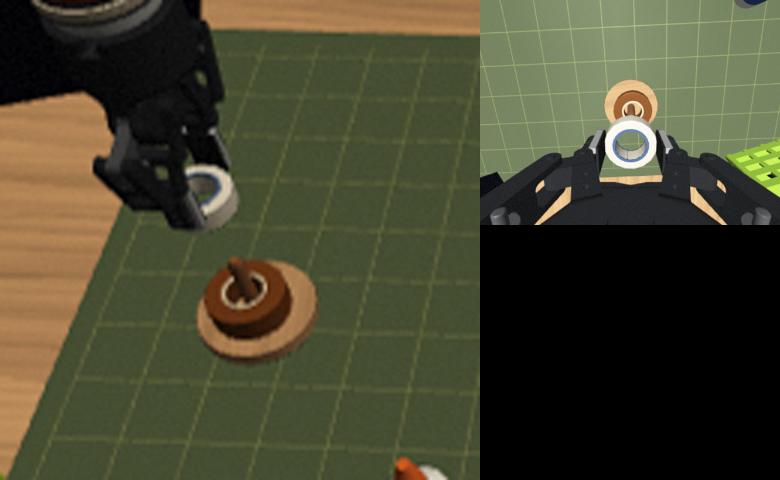

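The white roll is level and centred in the jaws at (258,247), against an expected (257,246). I lower it over the dowel.

Request:
arm_command --rows "2 2 0 0 0 0;2 2 -35 0 0 0;2 2 -60 0 0 0;2 2 -78 0 0 0;2 2 -85 0 0 0;2 2 -85 0 0 0;2 2 -85 0 0 0"

```text
t: 32.88
tool_pos: [0.5961, -0.325, 0.1282]
tool_rot: [2.27, 2.171, 0.01]
contact_force: [-0.5, 0.0, 0.5]
opening: 0.0451
```

Request:
arm_command --rows "0 0 -4 0 0 0;0 0 -6 0 0 0;0 0 -6 0 0 0"

```text
t: 33.25
tool_pos: [0.596, -0.3249, 0.122]
tool_rot: [2.27, 2.172, 0.01]
contact_force: [-0.3, 0.4, 0.9]
opening: 0.0452
```

Request:
arm_command --rows "0 0 -2 0 0 0;0 0 -4 0 0 0;0 0 -4 0 0 0"

```text
t: 33.62
tool_pos: [0.5962, -0.3251, 0.1192]
tool_rot: [2.27, 2.172, 0.01]
contact_force: [-1.3, 1.2, 5.0]
opening: 0.0453
```

Request:
arm_command --rows "0 0 0 0 0 0;0 0 0 0 0 0;0 0 0 0 0 0;0 0 0 0 0 0;0 0 30 0 0 0;0 0 80 0 0 0;0 0 120 0 0 0;-100 120 120 0 0 0;-150 170 120 0 0 0;-150 170 120 0 0 0;-150 170 120 0 0 0" --jaw 1

```text
t: 35.0
tool_pos: [0.4445, -0.1533, 0.2388]
tool_rot: [-2.269, -2.172, -0.01]
contact_force: [0.6, -0.2, -0.4]
opening: 0.0855
```

```bash
python3 - <<'E'
from h import *
o=monitor.get_obs();print(o['tool_pos'],o['contact_force'])
t=grab('top'); s=grab('scene')
c,ci,_,A,_=comp(t,(0,0,140),(180,70,255),*proj(t,[.595,-.325,.056]),13); print('white',A,ci,ray(t,*ci[0],.054).round(4))
b=cv2.resize(s['frame'][130:290,20:180],(400,400),interpolation=cv2.INTER_CUBIC); b2=cv2.resize(t['frame'][70:230,90:250],(400,400),interpolation=cv2.INTER_CUBIC); b3=s['frame'][180:300,190:450]
b3=cv2.copyMakeBorder(b3,0,0,0,800-260,cv2.BORDER_CONSTANT)
cv2.imwrite('pics/m11.png',np.vstack([np.hstack([b,b2]),b3])[:,:,::-1])
E
```

```text
[ 0.44445914 -0.15329826  0.23876285] [ 0.56087973 -0.21050344 -0.3924093 ]
white 261.0 ((384.0, 177.0), 9.848958015441895) [ 0.5948 -0.3253  0.054 ]
```

View pics/m11.png

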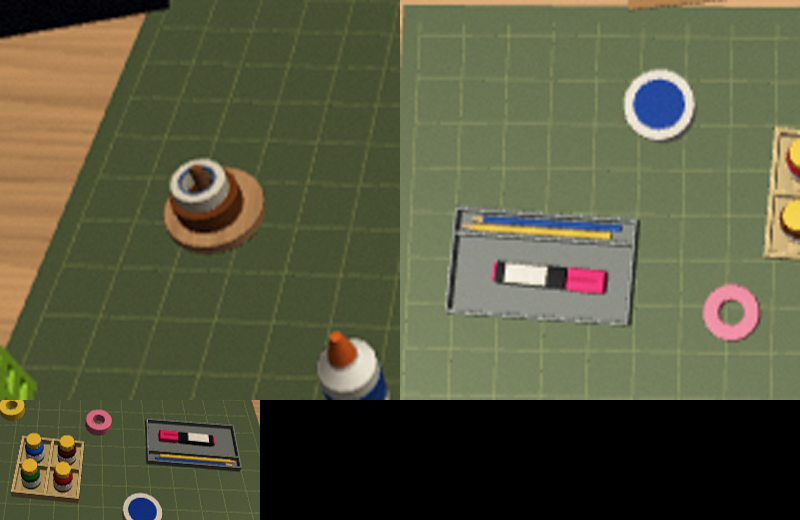

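The last picture shows both rolls stacked on the dowel, the marker flat in the wide compartment, and the glue and tin undisturbed. I hand in the job.

```bash
python3 -c "
from h import *
print(workorder.finish_job())"
```

```text
the job is handed in; nothing more can be done
None
```

I put all five items away, and the job was handed in at about 35 s on the robot's clock. The hand-in reports no verdict, so what follows rests on my own last checks.

- **Marker:** it lies flat and lengthwise in the tray's wide compartment. Its centre is about 15 mm off the tray's centre along the length, within the 40 mm allowed.
- **Bottles:** blue stands in the rack's right bay and brown in the left, both upright. In the top camera their caps are within about 3 mm of my bay-centre estimates; neither was tipped.
- **Tape rolls:** brown is on the stand's base and white on top of it, both looking flat round the dowel. They measured within about 2 mm of my estimate of the dowel's axis, and contact came at the expected heights.
- **Glue and tin:** I never touched either one, and the last picture shows no visible change. I did not measure their positions again.
- **Small disagreements:** my first top-camera estimates of the tray, rack and stand were 2–4 mm off the wrist camera's, and I corrected for that before each release. The marker was let go slightly high, so it dropped a few mm into the tray.

No check failed.

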